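# Press home a row of sample tube caps

## Robot

A 6-joint arm with a two-finger parallel gripper is mounted at the origin on the work surface. World frame = base frame: x ahead of the robot, y to its left, z up, the work surface at z = 0. Lengths are in m, angles in rad, forces in N, time in s.
With the tool pointing down it reaches from about 0.25 to 0.775 m from the base axis. Payload 4 kg.
Tool frame: the origin (TCP) lies between the finger pads; the fingertips stand 25 mm ahead of it and the grasp point (between the pads) lies 6 mm ahead of it (robot.tip_reach is the z of the fingertips in the tool frame, in m); z points along the fingers, y is the line along which they close (so a half turn about z gives the same grasp; the last joint's range is limited). The gripper opens to 94 mm and grips with 3 to 60 N. Pads are 16 mm wide; open, the fingers measure 119 mm over their backs; the gripper's body (75 mm by 177 mm) begins 78 mm behind the grasp point.
Start: joints at [-1.321, 0.087, 1.371, -0, 1.684, -0.103], TCP at [0.19, -0.516, 0.231] pointing down, gripper open.
Joint ranges: [-3.1, 3.1], [-0.76, 2.03], [0.27, 2.55], [-1.08, 4.22], [0.17, 2.65], [-2.57, 2.57]. Speed limits (rad/s): [2.79, 2.79, 3.14, 3.14, 3.14, 3.14].

## Interface

Orientations are given as [roll, pitch, yaw] about the fixed x, y, z axes, in that order (R = Rz(yaw) Ry(pitch) Rx(roll)).
In Python, from bench import robot gives the robot as it stands. The module is installed in compiled form; this text tells all that it offers.
- The arm moves only by the shell command python3 -m handwheel 'ROWS'. ROWS is JSON, a list of rows, each a list of 3 entries, a list of its own where there are three numbers: the turn, a rotation vector about the world's x, y, z in units of 90 degrees (1.0 is 90 degrees), then the shift along the world's x, y, z in units of 0.05 m (1.0 is 0.05 m), then the closure, from 0 (fully open) to 1 (shut). A call has 1 to 5 rows; each row shifts and turns the commanded pose from where the row before left it; what a row does not reach is not made up. A row lasts 1/10 s, in which the tool goes at most 50 mm and 8.59 degrees, less where a joint would pass 70% of its speed; a pose out of reach is approached as far as the arm can. A call with a number of a shift or a turn outside -1 to 1 is refused whole. A call with a gripper value outside its range is refused whole. The fingers move at their own pace and stop on an object; the grip force is fixed at half the most. Time passes only in rows, so rows that do not move let the fingers close. It gives the time, the measured TCP pose, the force, the opening and the grip force at its end, in the units of the state.
- robot.get_obs(): the state, without advancing time (a new reading comes with each control period).
- robot.snapshot(name): name is "scene" or "top" or "wrist"; returns (picture, depth): 400x640x3 uint8, red, green, blue; 400x640 float32, m along the optical axis (not along the pixel's ray), 0 where there is no reading.
- robot.calibration(name): a dict with "mtx" (3x3 intrinsics, pixels), "D" ([k1, k2, p1, p2, k3] as OpenCV has them; the pictures are not rectified), "extrinsics" (4x4, takes a point from camera to world coordinates); the wrist camera has in their place "hand_eye" (4x4, takes a point from camera to tool coordinates, whose origin is the TCP and whose axes are the flange's). Camera axes: x right, y down, z forward; pixel columns grow to the right and rows downward; lengths in m; the calibration is good to about 2 mm. A picture is of the moment at which its call begins: read the wrist's pose just before it. calibration takes no time and is no camera call.
- robot.close_job(): hands the job in; it is judged then, once.
Trained networks look in the newest picture that a camera, given by its name, has taken for a name from the list of things; names that differ only in an ending like _2 or _b are one class to them, and where a whole thing is asked for, a point or a joint stands for the part that bears it (a point fixed in the world has none). Each returns a list of dicts, best first, with "p" (0 to 1); they miss things now and then, are a little off and sometimes report something else, mostly with a low value. They report only what shows in the picture. A call takes as long as a camera call.
- robot.boxes_of(query, camera): "bbox" ([left, top, right, bottom] in pixels, round what is visible of it).
The state is a dict: "time": time; "joint_positions": joint angles; "qvel": joint speeds; "joint_torque": joint torques, N m; "tool_pos": TCP position; "ee_rot": TCP orientation; "wrist_force": force on the tool from outside, world axes, zero at the start; "wrist_torque": the same for the moment, N m; "width": finger opening in m; "finger_force": force on a finger pad.
Only numpy, scipy, OpenCV 4.12 (cv2) and the standard library are available. Lean on these libraries where they do the work, as an engineer would, in place of code of your own. Each camera call takes 0.05 s, during which the arm holds its last target. There are 200 camera calls.

## Task

The purple caps in one rack are not fully on. Run your fingertips along the row from the rack's yellow end to its other end, gently pressing each cap fully home in turn, and between the first and the last cap keep the fingertips over the row and no more than a few centimetres above it. Do not pull any cap up or press hard, do not touch the rack with green caps, and leave everything else on the bench where it is.

Things in the scene. Friction and masses are not known exactly. Their poses are not given: they have to be found in the camera images.
- purple_rack: white tube rack fixed to the bench, 46 x 160 mm, any yaw; four upright 16 mm tubes, rims 80 mm above the bench. Origin: centre of its underside; z up, y along the row towards the yellow end. Tubes 1 to 4 at y = +54, +18, -18, -54 mm, x = 0. End panels 8 mm thick, 60 mm high: yellow at y = +76 mm, white at -76 mm
- cap1 (a joint): push-in cap of tube 1 (nearest the yellow end), in m: 0.012 is fully home against a solid stop (on the tube's rim), smaller is proud; starts at 0.003 to 0.007. It slides straight down with about 3.5 N, stays where it is left, and can also be pulled up
- cap1_top (a point): centre of the flat top of cap 1, a purple disc 19 mm in diameter and 12 mm tall with a white plug below; 92 mm above the bench when home, 5 to 9 mm higher at the start
- cap2 (a joint): push-in cap of tube 2 (number 2 counted from the yellow end), in m: 0.012 is fully home against a solid stop (on the tube's rim), smaller is proud; starts at 0.003 to 0.007. It slides straight down with about 3.5 N, stays where it is left, and can also be pulled up
- cap2_top (a point): centre of the flat top of cap 2, a purple disc 19 mm in diameter and 12 mm tall with a white plug below; 92 mm above the bench when home, 5 to 9 mm higher at the start
- cap3 (a joint): push-in cap of tube 3 (number 3 counted from the yellow end), in m: 0.012 is fully home against a solid stop (on the tube's rim), smaller is proud; starts at 0.003 to 0.007. It slides straight down with about 3.5 N, stays where it is left, and can also be pulled up
- cap3_top (a point): centre of the flat top of cap 3, a purple disc 19 mm in diameter and 12 mm tall with a white plug below; 92 mm above the bench when home, 5 to 9 mm higher at the start
- cap4 (a joint): push-in cap of tube 4 (farthest from the yellow end), in m: 0.012 is fully home against a solid stop (on the tube's rim), smaller is proud; starts at 0.003 to 0.007. It slides straight down with about 3.5 N, stays where it is left, and can also be pulled up
- cap4_top (a point): centre of the flat top of cap 4, a purple disc 19 mm in diameter and 12 mm tall with a white plug below; 92 mm above the bench when home, 5 to 9 mm higher at the start
- green_rack: an equal white rack fixed to the bench, 46 x 160 mm, with four green caps already home (tops 92 mm above the bench) and no yellow end; any yaw, origin at the centre of its underside, y along its row
- cassette: pink tissue cassette lying flat, 41 x 28 x 6 mm, loose; origin at the centre of its underside
- marker: white marker pen with a blue cap lying flat, 120 mm long along its x, 13 mm thick, loose; origin at the centre of its underside
- specimen_jar: clear specimen jar with an orange lid, 56 mm diameter, 70 mm tall, loose; origin at the centre of its underside
- stain_bottle: amber stain bottle with a black cap, 56 mm diameter, 130 mm tall, loose; origin at the centre of its underside
- slide_box: blue slide box, 85 x 100 x 30 mm, loose; origin at the centre of its underside
- dish: clear shallow dish, 84 mm diameter, 15 mm tall, loose; origin at the centre of its underside
- slide_mailer: white slide mailer, 85 x 35 x 14 mm, loose; origin at the centre of its underside

How it is judged:
On the way, in this order (a step that is already met when the one before it is completed fails the run):
1. cap 1 (counted from the yellow end) is pressed home (value of joint cap1 above 0.0105 m), for 0.1 s.
2. cap 2 (counted from the yellow end) is pressed home, after the one before it (value of joint cap2 above 0.0105 m), for 0.1 s.
3. cap 3 (counted from the yellow end) is pressed home, after the one before it (value of joint cap3 above 0.0105 m), for 0.1 s.
4. cap 4 (counted from the yellow end) is pressed home, after the one before it (value of joint cap4 above 0.0105 m), for 0.1 s.
At the end, for the whole second after the job is handed in: all four purple caps are home (within 1.5 mm of their stop) and every loose thing is at rest within 15 mm of where it stood (value of joint each of cap1, cap2, cap3, cap4 above 0.0105 m and distance of each of cassette, marker, specimen_jar, stain_bottle, slide_box, dish, slide_mailer from where it was at the start of the episode below 0.015 m and linear speed of each of cassette, marker, specimen_jar, stain_bottle, slide_box, dish, slide_mailer below 0.02 m/s); the robot touches nothing.
It fails at once if a purple cap was pulled up off its tube (value of joint any of cap1, cap2, cap3, cap4 below 0.001 m).
It fails at once if the purple rack or its caps were pressed hard (over 40 N) (contact force between any of the fingers, the arm and purple_rack above 40 N).
It fails at once if between the first cap and the last the fingertips left the row (more than about 80 mm above the caps, or 45 mm to the side) (value of joint cap1 above 0.0105 m and value of joint cap4 below 0.0105 m and (z of the grasp point in the frame of purple_rack above 0.19 m or x of the grasp point in the frame of purple_rack above 0.045 m or x of the grasp point in the frame of purple_rack below -0.045 m)).
It fails at once if the rack with green caps was touched (contact force between any of the fingers, the arm and green_rack above 1 N).
It fails at once if a loose thing was moved more than 15 mm or lifted (distance of any of cassette, marker, specimen_jar, stain_bottle, slide_box, dish, slide_mailer from where it was at the start of the episode above 0.015 m).
It also fails if it takes over 42 s, if anything falls off the work surface, if the arm or the gripper's body presses on something with over 40 N, if the wrist force passes 120 N, or if a joint passes its speed limit or range.

## Working session

There is one attempt and no reset: what is moved stays moved. The work goes in short steps, Python scripts to look and compute and a shell command to move; the robot and the scene stay as the last step left them, time stands still between calls to the robot, and variables do not carry over. Pictures are saved under pics/ and viewed, at most 10 in all, crops included, and the job is handed in when it is done.

```bash
mkdir -p pics; cat > h.py <<'E'
import numpy as np, cv2
from bench import robot
def world(cam,uv,z=None,depth=None):
    c=robot.calibration(cam);T=np.array(c["extrinsics"])
    n=cv2.undistortPoints(np.array(uv,float).reshape(-1,1,2),np.array(c["mtx"]),np.array(c["D"])).reshape(-1,2)
    r=np.c_[n,np.ones(len(n))]
    if depth is not None: return (r*np.array(depth)[:,None])@T[:3,:3].T+T[:3,3]
    d=r@T[:3,:3].T; return T[:3,3]+d*((z-T[2,3])/d[:,2])[:,None]
E
python3 - <<'E'
from h import *
for c in("top","scene"):
    p,d=robot.snapshot(c); cv2.imwrite(f"pics/{c}0.png",p[:,:,::-1]); np.save(c+"d.npy",d)
    for q in("purple_rack","cap1_top","green_rack"):
        print(c,q,[(np.round(b["bbox"]).tolist(),round(b["p"],2)) for b in robot.boxes_of(q,c)][:5])
p=cv2.imread("pics/top0.png");d=np.load("topd.npy")
h=cv2.cvtColor(p,cv2.COLOR_BGR2HSV)
for name,lo,hi in(("purple",(125,60,40),(160,255,255)),("yellow",(22,100,100),(35,255,255)),("green",(45,70,40),(85,255,255))):
    m=cv2.inRange(h,lo,hi);n,l,s,ce=cv2.connectedComponentsWithStats(m)
    for i in range(1,n):
        if s[i,4]>25:
            z=np.median(d[(l==i)&(d>0)]); print(name,s[i],ce[i].round(1),world("top",[ce[i]],depth=[z]).round(4))
o=robot.get_obs();print(o["time"],o["tool_pos"],o["ee_rot"],o["wrist_force"])
E
```

```text
top purple_rack [([230.0, 195.0, 247.0, 249.0], 0.74)]
top cap1_top [([168.0, 251.0, 198.0, 280.0], 0.53)]
top green_rack [([347.0, 191.0, 373.0, 246.0], 0.97)]
scene purple_rack [([306.0, 125.0, 356.0, 174.0], 0.66)]
scene cap1_top []
scene green_rack [([236.0, 217.0, 286.0, 280.0], 0.89), ([291.0, 204.0, 332.0, 222.0], 0.73), ([319.0, 96.0, 341.0, 116.0], 0.15)]
purple [231 200   7   7  37] [233.8 203.1] [[0.6073 0.2027 0.099 ]]
purple [232 213   6   6  32] [234.5 215.5] [[0.5717 0.2003 0.0999]]
purple [232 225   7   7  36] [235.3 228.2] [[0.5357 0.1979 0.0978]]
purple [233 238   7   7  37] [236. 241.] [[0.4996 0.1954 0.0993]]
yellow [228 196  15   3  35] [235.4 197.2] [[0.6299 0.2041 0.0582]]
green [ 162   71   60   60 1069] [191.8  98.8] [[0.8923 0.3128 0.1676]]
green [365 192   7   7  34] [367.9 195.2] [[ 0.6276 -0.1804  0.0921]]
green [362 204   7   7  34] [364.9 207.2] [[ 0.5931 -0.171   0.0912]]
green [359 216   7   7  35] [361.8 219.3] [[ 0.5585 -0.1614  0.0911]]
green [356 229   7   6  35] [358.8 231.4] [[ 0.5239 -0.1521  0.0902]]
0.4 [ 0.19002794 -0.51606757  0.2303167 ] [-3.14132415e+00 -4.25313002e-05  3.52831456e-01] [-0.50200364 -0.12188103  0.00694339]
```

View pics/top0.png

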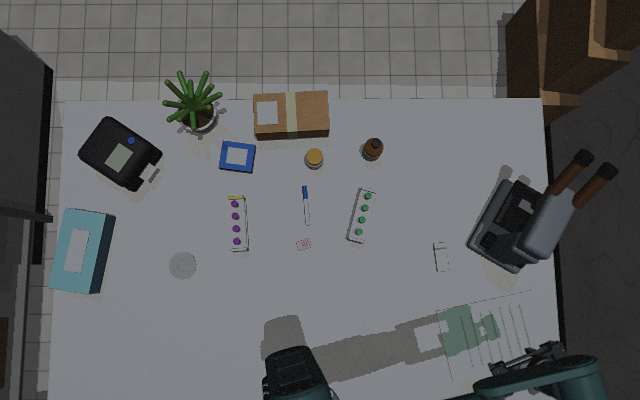

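View pics/scene0.png

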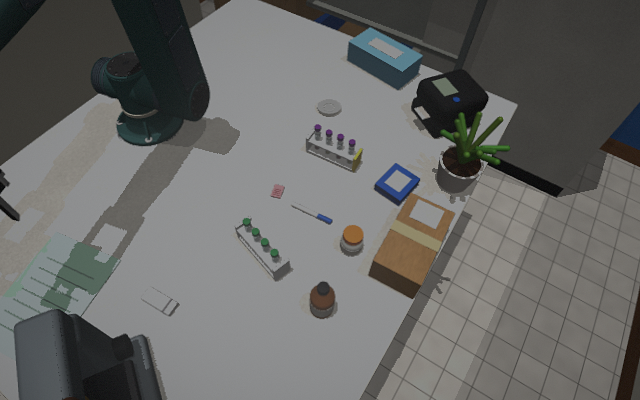

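The top view shows the purple caps at about (234,203) to (236,241), with the yellow end at the top (235,197), so cap 1 is the one at x≈0.607, y≈0.203. The scene view agrees. The green rack is well clear on the right, and the bench between is low. I'll close the fingers and travel at the present height.

```bash
python3 -m handwheel '[[[0,0,0],[0.4,0.7,0],1],[[0,0,0],[0.4,0.7,0],1],[[0,0,0],[0.4,0.7,0],1],[[0,0,0],[0.4,0.7,0],1],[[0,0,0],[0.4,0.7,0],1]]'
python3 -m handwheel '[[[0,0,0],[0.4,0.7,0],1],[[0,0,0],[0.4,0.7,0],1],[[0,0,0],[0.4,0.7,0],1],[[0,0,0],[0.4,0.7,0],1],[[0,0,0],[0.4,0.7,0],1]]'
python3 -m handwheel '[[[0,0,0],[0.4,0.7,0],1],[[0,0,0],[0.4,0.7,0],1],[[0,0,0],[0.4,0.7,0],1],[[0,0,0],[0.4,0.7,0],1],[[0,0,0],[0.4,0.7,0],1]]'
```

```text
time: 0.9
tool_pos: [0.2906, -0.3397, 0.2306]
ee_rot: [3.141, -0.0, 0.352]
wrist_force: [1.3, 0.1, -0.7]
width: 0.0573
finger_force: 0.0
time: 1.4
tool_pos: [0.3906, -0.1646, 0.2308]
ee_rot: [3.141, -0.001, 0.353]
wrist_force: [-0.0, -0.5, 0.1]
width: 0.0172
finger_force: 0.0
time: 1.9
tool_pos: [0.4906, 0.0105, 0.2307]
ee_rot: [3.141, -0.001, 0.353]
wrist_force: [0.1, -0.9, -0.0]
width: 0.0003
finger_force: 0.0
```

```bash
python3 -m handwheel '[[[0,0,0],[0.46,0.77,0],1],[[0,0,0],[0.46,0.77,0],1],[[0,0,0],[0.46,0.77,0],1],[[0,0,0],[0.46,0.77,0],1],[[0,0,0],[0.49,0.77,0],1]]'
python3 -m handwheel '[[[0,0,0],[0,0,-0.4],1],[[0,0,0],[0,0,-0.4],1],[[0,0,0],[0,0,-0.4],1],[[0,0,0],[0,0,-0.4],1],[[0,0,0],[0,0,0],1]]'
python3 - <<'E'
from h import *
o=robot.get_obs();print(o["tool_pos"])
from scipy.spatial.transform import Rotation as R
p,d=robot.snapshot("wrist");cv2.imwrite("pics/w0.png",p[:,:,::-1])
c=robot.calibration("wrist");H=np.array(c["hand_eye"]);T=np.eye(4);T[:3,:3]=R.from_euler("xyz",o["ee_rot"]).as_matrix();T[:3,3]=o["tool_pos"];T=T@H
h=cv2.cvtColor(p,cv2.COLOR_RGB2HSV);m=cv2.inRange(h,(125,60,40),(160,255,255));n,l,s,ce=cv2.connectedComponentsWithStats(m)
for i in range(1,n):
    if s[i,4]>100:
        z=np.median(d[(l==i)&(d>0)]);q=cv2.undistortPoints(ce[i].reshape(1,1,2),np.array(c["mtx"]),np.array(c["D"])).ravel()
        print(s[i],(T@np.array([q[0]*z,q[1]*z,z,1]))[:3].round(4))
E
```

```text
time: 2.4
tool_pos: [0.6072, 0.2031, 0.2306]
ee_rot: [3.141, -0.0, 0.353]
wrist_force: [0.7, -0.4, -0.3]
width: 0.0004
finger_force: 0.0
time: 2.9
tool_pos: [0.6045, 0.201, 0.1464]
ee_rot: [-3.141, 0.008, 0.353]
wrist_force: [-0.3, -0.8, -0.3]
width: 0.0006
finger_force: 0.0
[0.60452493 0.20095137 0.14637733]
[306 207  29  26 557] [0.611  0.2045 0.098 ]
```

View pics/w0.png

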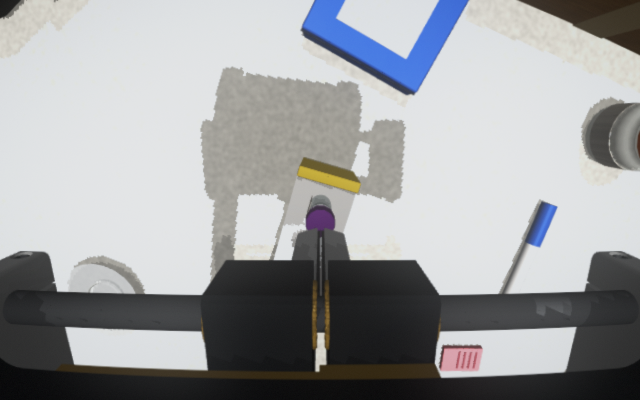

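The wrist view shows cap 1 (320,215) just in front of the closed fingertips and the yellow panel (330,175) beyond it. The tool drifted about 2.5 mm, so I'll correct that and go down.

```bash
python3 -m handwheel '[[[0,0,0],[0.05,0.03,-0.1],1],[[0,0,0],[0,0,-0.1],1],[[0,0,0],[0,0,-0.1],1],[[0,0,0],[0,0,0],1]]'
python3 -m handwheel '[[[0,0,0],[0,0,-0.05],1],[[0,0,0],[0,0,-0.05],1],[[0,0,0],[0,0,0],1]]'
```

```text
time: 3.35
tool_pos: [0.6088, 0.2027, 0.1349]
ee_rot: [3.142, 0.001, 0.353]
wrist_force: [-0.8, 0.4, 0.5]
width: 0.0003
finger_force: 0.0
time: 3.65
tool_pos: [0.6088, 0.2028, 0.1301]
ee_rot: [3.142, 0.001, 0.353]
wrist_force: [-0.8, 0.7, 0.7]
width: 0.0007
finger_force: 0.0
```

```bash
python3 -m handwheel '[[[0,0,0],[0,0,-0.05],1],[[0,0,0],[0,0,-0.05],1],[[0,0,0],[0,0,0],1]]'
python3 -m handwheel '[[[0,0,0],[0,0,-0.04],1],[[0,0,0],[0,0,-0.04],1],[[0,0,0],[0,0,0],1]]'
python3 -m handwheel '[[[0,0,0],[0,0,-0.03],1],[[0,0,0],[0,0,-0.02],1],[[0,0,0],[0,0,0],1]]'
```

```text
time: 3.95
tool_pos: [0.6088, 0.2028, 0.1249]
ee_rot: [-3.142, 0.001, 0.353]
wrist_force: [0.3, -0.2, 0.1]
width: 0.0001
finger_force: 0.0
time: 4.25
tool_pos: [0.6092, 0.2029, 0.1219]
ee_rot: [3.141, -0.001, 0.353]
wrist_force: [-1.1, 0.4, 1.5]
width: 0.0001
finger_force: 1.1
time: 4.55
tool_pos: [0.6092, 0.2029, 0.1192]
ee_rot: [3.141, -0.001, 0.353]
wrist_force: [0.5, -0.8, 3.3]
width: 0.0007
finger_force: 1.6
```

```bash
python3 -m handwheel '[[[0,0,0],[0,0,-0.02],1],[[0,0,0],[0,0,0],1]]'
python3 -m handwheel '[[[0,0,0],[0,0,-0.02],1],[[0,0,0],[0,0,0],1]]'
python3 -m handwheel '[[[0,0,0],[0,0,-0.01],1],[[0,0,0],[0,0,0],1]]'
```

```text
time: 4.75
tool_pos: [0.6092, 0.2029, 0.118]
ee_rot: [3.141, -0.0, 0.353]
wrist_force: [0.2, 0.7, 3.1]
width: 0.0003
finger_force: 1.5
time: 4.95
tool_pos: [0.6092, 0.2029, 0.1173]
ee_rot: [3.141, -0.0, 0.353]
wrist_force: [-1.2, -0.3, 4.1]
width: 0.0004
finger_force: 2.1
time: 5.15
tool_pos: [0.6092, 0.2029, 0.1173]
ee_rot: [3.141, -0.001, 0.353]
wrist_force: [-1.8, -0.4, 5.2]
width: 0.0006
finger_force: 2.9
```

```bash
python3 -m handwheel '[[[0,0,0],[0,0,-0.02],1],[[0,0,0],[0,0,0],1],[[0,0,0],[0,0,0],1]]'
```

```text
time: 5.45
tool_pos: [0.6092, 0.2029, 0.1172]
ee_rot: [3.141, -0.001, 0.353]
wrist_force: [-2.9, 0.2, 9.6]
width: 0.0001
finger_force: 4.3
```

Solid stop reached at TCP z 0.117, with the force rising and no further travel. On to cap 2.

```bash
python3 -m handwheel '[[[0,0,0],[0,0,0.25],1],[[0,0,0],[0,0,0.25],1],[[0,0,0],[-0.37,-0.025,0],1],[[0,0,0],[-0.37,-0.025,0],1],[[0,0,0],[0,0,0],1]]'
python3 -m handwheel '[[[0,0,0],[0,0,-0.1],1],[[0,0,0],[0,0,-0.1],1],[[0,0,0],[0,0,0],1]]'
```

```text
time: 5.95
tool_pos: [0.5708, 0.2005, 0.141]
ee_rot: [-3.141, 0.0, 0.353]
wrist_force: [-0.3, 0.1, -0.2]
width: -0.0
finger_force: 0.0
time: 6.25
tool_pos: [0.572, 0.2001, 0.1289]
ee_rot: [-3.141, 0.002, 0.353]
wrist_force: [-1.2, -0.0, -0.8]
width: 0.0004
finger_force: 0.0
```

```bash
python3 -m handwheel '[[[0,0,0],[0,0,-0.05],1],[[0,0,0],[0,0,-0.04],1],[[0,0,0],[0,0,-0.04],1],[[0,0,0],[0,0,0],1]]'
python3 -m handwheel '[[[0,0,0],[0,0,-0.04],1],[[0,0,0],[0,0,-0.02],1],[[0,0,0],[0,0,-0.02],1],[[0,0,0],[0,0,0],1]]'
```

```text
time: 6.65
tool_pos: [0.5724, 0.2003, 0.1243]
ee_rot: [3.141, -0.001, 0.353]
wrist_force: [0.1, 0.0, 0.7]
width: 0.0005
finger_force: 0.9
time: 7.05
tool_pos: [0.5723, 0.2003, 0.1201]
ee_rot: [3.141, -0.001, 0.353]
wrist_force: [-0.7, -0.6, 2.8]
width: 0.0006
finger_force: 1.5
```

```bash
python3 -m handwheel '[[[0,0,0],[0,0,-0.03],1],[[0,0,0],[0,0,-0.02],1],[[0,0,0],[0,0,0],1]]'
python3 -m handwheel '[[[0,0,0],[0,0,-0.02],1],[[0,0,0],[0,0,-0.01],1],[[0,0,0],[0,0,0],1]]'
python3 -m handwheel '[[[0,0,0],[0,0,-0.02],1],[[0,0,0],[0,0,0],1],[[0,0,0],[0,0,0],1]]'
```

```text
time: 7.35
tool_pos: [0.5723, 0.2003, 0.1174]
ee_rot: [3.141, -0.001, 0.353]
wrist_force: [1.6, -1.2, 2.3]
width: 0.0004
finger_force: 1.3
time: 7.65
tool_pos: [0.5723, 0.2003, 0.1172]
ee_rot: [3.141, -0.001, 0.353]
wrist_force: [-0.2, -0.5, 6.4]
width: 0.0002
finger_force: 3.5
time: 7.95
tool_pos: [0.5723, 0.2003, 0.1172]
ee_rot: [3.141, -0.002, 0.353]
wrist_force: [-1.4, -2.3, 10.3]
width: 0.0006
finger_force: 5.0
```

Cap 2 is home. Cap 3 next.

```bash
python3 -m handwheel '[[[0,0,0],[0,0,0.25],1],[[0,0,0],[0,0,0.25],1],[[0,0,0],[-0.36,-0.025,0],1],[[0,0,0],[-0.36,-0.025,0],1],[[0,0,0],[0,0,0],1]]'
python3 -m handwheel '[[[0,0,0],[0,0,-0.1],1],[[0,0,0],[0,0,-0.1],1],[[0,0,0],[0,0,0],1]]'
python3 -m handwheel '[[[0,0,0],[0,0,-0.05],1],[[0,0,0],[0,0,-0.04],1],[[0,0,0],[0,0,-0.04],1],[[0,0,0],[0,0,0],1]]'
```

```text
time: 8.45
tool_pos: [0.5345, 0.1981, 0.1403]
ee_rot: [-3.141, 0.001, 0.354]
wrist_force: [-0.6, -0.5, 0.0]
width: 0.0005
finger_force: 0.0
time: 8.75
tool_pos: [0.5359, 0.1977, 0.1284]
ee_rot: [-3.141, 0.002, 0.353]
wrist_force: [0.2, 1.0, -0.5]
width: 0.0008
finger_force: 0.0
time: 9.15
tool_pos: [0.5361, 0.1978, 0.1234]
ee_rot: [3.142, -0.0, 0.353]
wrist_force: [0.0, -0.3, -0.3]
width: 0.0006
finger_force: 0.0
```

```bash
python3 -m handwheel '[[[0,0,0],[0,0,-0.04],1],[[0,0,0],[0,0,-0.02],1],[[0,0,0],[0,0,-0.02],1],[[0,0,0],[0,0,0],1]]'
python3 -m handwheel '[[[0,0,0],[0,0,-0.03],1],[[0,0,0],[0,0,-0.02],1],[[0,0,0],[0,0,0],1]]'
python3 -m handwheel '[[[0,0,0],[0,0,-0.02],1],[[0,0,0],[0,0,0],1],[[0,0,0],[0,0,0],1]]'
```

```text
time: 9.55
tool_pos: [0.5362, 0.1979, 0.1198]
ee_rot: [3.141, -0.001, 0.353]
wrist_force: [-1.0, -0.1, 3.6]
width: 0.0003
finger_force: 1.6
time: 9.85
tool_pos: [0.5362, 0.1979, 0.1173]
ee_rot: [3.141, -0.001, 0.353]
wrist_force: [-0.4, -0.5, 5.1]
width: 0.0005
finger_force: 2.2
time: 10.15
tool_pos: [0.5362, 0.1979, 0.1172]
ee_rot: [3.141, -0.001, 0.353]
wrist_force: [-1.5, -2.3, 6.6]
width: 0.0005
finger_force: 3.9
```

```bash
python3 -m handwheel '[[[0,0,0],[0,0,-0.02],1],[[0,0,0],[0,0,0],1],[[0,0,0],[0,0,0],1]]'
python3 -m handwheel '[[[0,0,0],[0,0,0.25],1],[[0,0,0],[0,0,0.25],1],[[0,0,0],[-0.36,-0.025,0],1],[[0,0,0],[-0.36,-0.025,0],1],[[0,0,0],[0,0,0],1]]'
python3 -m handwheel '[[[0,0,0],[0,0,-0.1],1],[[0,0,0],[0,0,-0.1],1],[[0,0,0],[0,0,0],1]]'
python3 -m handwheel '[[[0,0,0],[0,0,-0.05],1],[[0,0,0],[0,0,-0.04],1],[[0,0,0],[0,0,-0.04],1],[[0,0,0],[0,0,0],1]]'
```

```text
time: 10.45
tool_pos: [0.5363, 0.1979, 0.1172]
ee_rot: [3.141, -0.002, 0.353]
wrist_force: [-3.8, -1.0, 11.2]
width: 0.0005
finger_force: 5.5
time: 10.95
tool_pos: [0.4988, 0.1955, 0.1403]
ee_rot: [-3.141, 0.0, 0.353]
wrist_force: [-0.9, -0.4, 0.5]
width: 0.0006
finger_force: 0.0
time: 11.25
tool_pos: [0.4999, 0.1951, 0.1285]
ee_rot: [-3.142, 0.002, 0.353]
wrist_force: [0.3, -0.4, -0.3]
width: 0.0007
finger_force: 0.0
time: 11.65
tool_pos: [0.5003, 0.1953, 0.1236]
ee_rot: [3.141, -0.0, 0.353]
wrist_force: [0.2, 0.1, 1.1]
width: 0.0004
finger_force: 0.4
```

```bash
python3 -m handwheel '[[[0,0,0],[0,0,-0.04],1],[[0,0,0],[0,0,-0.02],1],[[0,0,0],[0,0,-0.02],1],[[0,0,0],[0,0,0],1]]'
python3 -m handwheel '[[[0,0,0],[0,0,-0.03],1],[[0,0,0],[0,0,-0.02],1],[[0,0,0],[0,0,0],1]]'
python3 -m handwheel '[[[0,0,0],[0,0,-0.02],1],[[0,0,0],[0,0,0],1],[[0,0,0],[0,0,0],1]]'
python3 -m handwheel '[[[0,0,0],[0,0,-0.02],1],[[0,0,0],[0,0,0],1],[[0,0,0],[0,0,0],1]]'
```

```text
time: 12.05
tool_pos: [0.5003, 0.1953, 0.1197]
ee_rot: [3.141, -0.001, 0.353]
wrist_force: [-0.3, -0.4, 2.4]
width: 0.0008
finger_force: 1.5
time: 12.35
tool_pos: [0.5003, 0.1953, 0.1172]
ee_rot: [3.141, -0.001, 0.353]
wrist_force: [0.6, -0.5, 4.6]
width: 0.0003
finger_force: 2.1
time: 12.65
tool_pos: [0.5003, 0.1954, 0.1172]
ee_rot: [3.141, -0.001, 0.353]
wrist_force: [-1.6, -1.6, 6.7]
width: 0.0005
finger_force: 4.0
time: 12.95
tool_pos: [0.5003, 0.1954, 0.1172]
ee_rot: [3.141, -0.001, 0.353]
wrist_force: [-4.0, -1.2, 11.9]
width: 0.0004
finger_force: 5.7
```

All four caps met their stops. I'll retreat upward and towards the base, then check.

```bash
python3 -m handwheel '[[[0,0,0],[0,0,0.4],1],[[0,0,0],[0,0,0.6],1],[[0,0,0],[0,0,0.6],1],[[0,0,0],[0,0,0.6],1],[[0,0,0],[0,0,0.4],1]]'
python3 -m handwheel '[[[0,0,0],[-0.4,-0.4,0],1],[[0,0,0],[-0.6,-0.6,0],1],[[0,0,0],[-0.6,-0.6,0],1],[[0,0,0],[-0.4,-0.4,0],1],[[0,0,0],[0,0,0],1]]'
python3 - <<'E'
from h import *
p,d=robot.snapshot("top");cv2.imwrite("pics/t1.png",p[:,:,::-1])
h=cv2.cvtColor(p,cv2.COLOR_RGB2HSV);m=cv2.inRange(h,(125,60,40),(160,255,255));n,l,s,ce=cv2.connectedComponentsWithStats(m)
for i in range(1,n):
    if s[i,4]>20: print(s[i],world("top",[ce[i]],depth=[np.median(d[(l==i)&(d>0)])]).round(4))
E
```

```text
time: 13.45
tool_pos: [0.5003, 0.1957, 0.2464]
ee_rot: [-3.141, -0.001, 0.353]
wrist_force: [0.6, -0.3, 0.5]
width: 0.0005
finger_force: 0.0
time: 13.95
tool_pos: [0.3981, 0.094, 0.2445]
ee_rot: [3.141, 0.001, 0.35]
wrist_force: [1.2, 0.6, -0.1]
width: -0.0002
finger_force: 0.0
[231 200   7   7  36] [[0.6074 0.2025 0.0923]]
[232 213   7   7  37] [[0.5717 0.2005 0.0903]]
[233 225   7   7  34] [[0.5359 0.1981 0.0907]]
[234 238   6   7  36] [[0.5    0.1953 0.0914]]
```

View pics/t1.png

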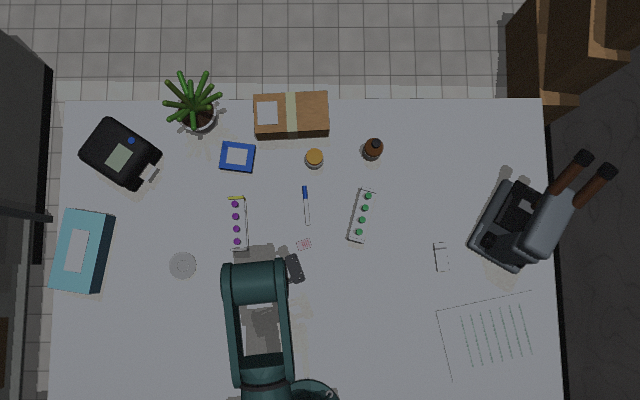

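All four purple tops, at (234,203) to (237,241), now measure about 0.091 m, the same as the home green caps. Nothing else has moved and the arm is clear.

```bash
python3 -c "
from bench import robot
print(robot.close_job())"
```

```text
the job is handed in; nothing more can be done
None
```

All four purple caps were pressed home in order from the yellow end with about 12 N at most at the wrist readings, nothing else on the bench shifted in the final picture, and the job is handed in (no verdict was returned).

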